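# Put four desk things back on their own felt pads

### The job

The four things on the felt pads have been put back on each other's pads. Swap them round so that the dish of paper clips stands on the round pad, the ink bottle on the square pad and squared up with it, the stapler lengthwise on the long pad and the memo holder with the red ball on the three-cornered pad, each in the middle of its pad; stand a thing on a free bit of desk on the way where you need the room. Never let anything tip over, and leave the mouse and the eraser where they are.

Things in the scene. Friction and masses are not known exactly. Their poses are not given: they have to be found in the camera images.
- clip_dish: Loose open round steel dish of paper clips, 66 mm across, 24 mm high, 80 g. Origin: centre of its underside; z up. It can be gripped across its full width from above.
- ink_bottle: Loose square dark blue ink bottle with a black screw cap: body 48 x 48 mm and 40 mm high, the round cap (30 mm) reaches to 58 mm; 120 g. Origin: centre of its underside; x and y square to its sides, z up. Grip it by the body, below the cap. (Another such bottle, not listed and not part of the job, stands off the pads at the far left.)
- stapler: Loose stapler with red top, 145 mm long (its y axis), 50 mm high, 240 g. Its black base is 38 mm wide and 8 mm high, its top arm (a rigid part here) is 22 mm wide from 18 to 50 mm height. Origin: centre of its underside; z up. Grip it across the top arm at the middle of its length.
- memo_holder: Loose memo holder: round black weighted foot, 50 mm across and 16 mm high, with a thin upright wire that carries a red ball of 26 mm, its centre 85 mm above the underside and over the middle of the foot; 98 mm high in all, 90 g. Origin: centre of its underside; z up. Pick it up by the ball.
- round_pad: Round pad, 92 mm across, fixed to the desk; felt, 6 mm thick, plain grey. Origin: centre of its underside, on the desk; its top is 6 mm above the origin. The clip dish belongs here.
- square_pad: Square pad, 76 x 76 mm, fixed to the desk; felt, 6 mm thick, plain grey. Origin: centre of its underside, on the desk; its top is 6 mm above the origin. x and y are square to its edges. The ink bottle belongs here.
- long_pad: Long rectangular pad, 62 x 172 mm, fixed to the desk; felt, 6 mm thick, plain grey. Origin: centre of its underside, on the desk; its top is 6 mm above the origin. Its length is along y. The stapler belongs here.
- corner_pad: Three-cornered (equilateral triangle) pad, side 132 mm, fixed to the desk; felt, 6 mm thick, plain grey. Origin: centre of its underside, on the desk; its top is 6 mm above the origin. The origin is the middle of the triangle, 38 mm from each side. The memo holder belongs here.
- mouse: Loose blue computer mouse, 104 (x) x 62 x 38 mm, a bystander at the right, to be left alone. Origin: centre of its underside. The desk about and between the pads is bare, but for a thin cutting mat (its top 2 mm above the desk) under some of them.
- eraser: Loose small white eraser in a blue sleeve, 23 x 58 (y) x 12 mm, a bystander at the left, to be left alone. Origin: centre of its underside.
There are look-alikes about, which are no part of the job. Leave any pink look-alike of the round_pad alone. Of the things that look like the stapler, the largest one is meant.

How it is judged (in metres and radians):
At the end, for the whole second after the job is handed in: Dish on the round, bottle on the square, stapler on the long, memo holder on the three-cornered pad, each within 12 mm of its middle, upright, at rest; stapler along its pad and bottle square with its pad within 11 degrees; mouse and eraser within 15 mm of where they were (horizontal distance between clip_dish and round_pad below 0.012 m and z of clip_dish in the frame of round_pad between 0.003 and 0.01 m and angle between each of clip_dish, ink_bottle, stapler, memo_holder's own z axis and vertical below 0.1 rad and linear speed of each of clip_dish, ink_bottle, stapler, memo_holder below 0.02 m/s and angular speed of each of clip_dish, ink_bottle, stapler, memo_holder below 0.5 rad/s and horizontal distance between ink_bottle and square_pad below 0.012 m and z of ink_bottle in the frame of square_pad between 0.003 and 0.01 m and horizontal distance between stapler and long_pad below 0.012 m and z of stapler in the frame of long_pad between 0.003 and 0.01 m and horizontal distance between memo_holder and corner_pad below 0.012 m and z of memo_holder in the frame of corner_pad between 0.003 and 0.01 m and angle between the y axis of stapler and the y axis of long_pad, either way round below 0.2 rad and (angle between the x axis of ink_bottle and the x axis of square_pad, either way round below 0.2 rad or angle between the x axis of ink_bottle and the y axis of square_pad, either way round below 0.2 rad) and distance of each of mouse, eraser from where it was at the start of the episode below 0.015 m); the robot touches nothing.
It fails at once if the mouse is shifted by more than 15 mm (distance of mouse from where it was at the start of the episode above 0.015 m).
It fails at once if the eraser is shifted by more than 15 mm (distance of eraser from where it was at the start of the episode above 0.015 m).
It fails at once if a thing tips over (more than 40 degrees) (angle between any of clip_dish, ink_bottle, stapler, memo_holder's own z axis and vertical above 0.7 rad).
It also fails if it takes over 125 s, if anything falls off the work surface, if the arm or the gripper's body presses on something with over 40 N, if the wrist force passes 120 N, or if a joint passes its speed limit or range.

### The arm

A 6-joint arm with a two-finger parallel gripper is mounted at the origin on a cart in front of the work surface, level with it; the furniture and walls round the work are solid. World frame = base frame: x ahead of the robot, y to its left, z up, the work surface at z = 0. Lengths are in m, angles in degrees, forces in N, time in s.
With the tool pointing down it reaches from about 0.35 to 0.875 m from the base axis. Payload 4.2 kg.
Tool frame: the origin (TCP) lies on the centre line of the jaws, within the pads' length; the fingertips stand 25 mm ahead of it and the grasp point (between the pads) lies 6 mm ahead of it (finger_overhang is the distance from the TCP to the fingertips, in m); z points along the fingers, y is the line along which they close (so a half turn about z gives the same grasp; the last joint's range is limited). The gripper opens to 87 mm and grips with 3 to 60 N. Pads are 19 mm wide; open, the fingers measure 117 mm over their backs; the gripper's body (75 mm by 190 mm) begins 51 mm behind the grasp point.
Start: joints at [-54.912, 22.042, 0.453, 0, -68.411, -14.817], TCP at [0.217, -0.586, 0.248] pointing down, gripper open.
Joint ranges: [-179.83, 179.83], [-69.29, 118.12], [-61.27, 80.66], [-181.25, 117.63], [-171.15, -9.14], [-177.46, 177.46]. Speed limits (degrees/s): [159.86, 159.86, 180, 180, 180, 180].

### API

Orientations are given as a 3x3 rotation matrix whose columns are the frame's x, y, z axes.
In Python, from station import sense, capture, finish_job, spot_in, tip_of, finger_overhang gives the robot as it stands. The module is installed in compiled form; this text tells all that it offers.
- The arm moves only by the tool servo_tool, never from a script. Its arguments are lists of equal length, an entry for each row: "slide": the shift along the tool's x, y, z in m, a list of three; "spin": the turn about the tool's z in degrees; "grip": the closure, from 0 (fully open) to 1 (shut). A call has exactly 5 rows; each row is the pose to reach, as a shift and turn from the pose commanded when the call began, along the tool's axes at that moment; what a row does not reach only later rows make up. A row lasts 1/12 s, in which the tool goes at most 41.7 mm and 7.16 degrees, less where a joint would pass 70% of its speed; a pose out of reach is approached as far as the arm can. A call with a gripper value outside its range is refused whole. The fingers move at their own pace and stop on an object; the grip force is fixed at half the most. Time passes only in rows, so rows that repeat a pose let the fingers close, or fill a call up. It gives the time, the measured TCP pose, the force, the opening and the grip force at its end, in the units of the state.
- sense(): the state, without advancing time (a new reading comes with each control period).
- capture(name): name is "side" or "top" or "wrist"; returns a dict with "pixels" (420x560x3 uint8, blue, green, red), "depth" (420x560 float32, m along the optical axis (not along the pixel's ray), 0 where there is no reading), "fx", "fy", "cx", "cy" (pixels), "k1" (the pictures are not rectified: a ray, as slopes to the right and down, at radius r is drawn at 1 + k1 r^2 times it, then the intrinsics apply), "R" (3x3) and "t" (3): a world point X has camera coordinates R X + t; the wrist camera has in their place "hand_eye" (4x4, takes a point from camera to tool coordinates, whose origin is the TCP and whose axes are the flange's). Camera axes: x right, y down, z forward; pixel columns grow to the right and rows downward; lengths in m; the calibration is good to about 2 mm. A picture is of the moment at which its call begins: read the wrist's pose just before it.
- finish_job(): hands the job in; it is judged then, once.
Trained networks look in the newest picture that a camera, given by its name, has taken for a name from the list of things; names that differ only in an ending like _2 or _b are one class to them, and where a whole thing is asked for, a point or a joint stands for the part that bears it (a point fixed in the world has none). Each returns a list of dicts, best first, with "conf" (0 to 1); they miss things now and then, are a little off and sometimes report something else, mostly with a low value. They report only what shows in the picture. A call takes as long as a camera call. They do not tell look-alikes from the thing itself.
- spot_in(thing, camera): "point" ([x, y, z] in m, in world coordinates, good to about 4 mm: the middle of the surface that is visible of it).
- tip_of(thing, camera): "point" ([x, y, z] in m, in world coordinates, good to about 4 mm: a listed point, or the origin of a listed thing).
The state is a dict: "time_s": time; "joints": joint angles; "joint_velocities": joint speeds; "effort": joint torques, N m; "tcp_pos": TCP position; "ee_rot": TCP orientation; "wrist_force": force on the tool from outside, world axes, zero at the start; "moment": the same for the moment, N m; "gripper_width": opening from 0.0 (shut) to 1.0 (fully open); "gripper_force": force on a finger pad.
Only numpy, scipy, OpenCV 4.12 (cv2) and the standard library are available. Lean on these libraries where they do the work, as an engineer would, in place of code of your own. Each camera call takes 0.05 s, during which the arm holds its last target. There are 200 camera calls.

## Working session

There is one attempt and no reset: what is moved stays moved. The work goes in short steps, Python scripts to look and compute and a tool call to move; the robot and the scene stay as the last step left them, time stands still between calls to the robot, and variables do not carry over. Pictures are saved under pics/ and viewed, at most 14 in all, crops included, and the job is handed in when it is done.

Besides the shell and the picture viewer there is one more tool, called after "Request:" as name([rows], argument=value, ...), one row to a line, values as JSON. servo_tool: Moves the arm, as the interface text tells. Its arguments: {"type":"object","properties":{"slide":{"type":"array"},"spin":{"type":"array"},"grip":{"type":"array"}},"required":["slide","spin","grip"]}

```bash
mkdir -p pics
cat > h.py <<'E'
import numpy as np, cv2
from station import *
def world(c,u,v,d=None,z=None):
    "pixel -> world, by depth or by plane z"
    K=np.array([[c['fx'],0,c['cx']],[0,c['fy'],c['cy']],[0,0,1.]])
    p=cv2.undistortPoints(np.array([[[u,v]]],float),K,np.array([c['k1'],0,0,0.]))[0,0]
    r=np.array([p[0],p[1],1.]);R=np.array(c['R']);t=np.array(c['t'])
    o=-R.T@t; w=R.T@r
    return o+w*(d if d else (z-o[2])/w[2])
E
python3 - <<'E'
from h import *
s=sense();print(s['time_s'],s['ee_rot'],finger_overhang)
for n in('top','side'):
    c=capture(n);cv2.imwrite(f'pics/{n}0.png',c['pixels']);np.save(f'pics/{n}0.npy',c,allow_pickle=True)
    for t in 'clip_dish ink_bottle stapler memo_holder round_pad square_pad long_pad corner_pad mouse eraser'.split():
        print(n,t,[(np.round(q['point'],3).tolist(),round(q['conf'],2)) for q in tip_of(t,n)])
print(sense()['time_s'])
E
```

```text
0.0 [[-9.38141854e-01 -3.46250196e-01 -8.14063532e-04]
 [-3.46251147e-01  9.38139686e-01  2.01820570e-03]
 [ 6.49011877e-05  2.17523367e-03 -9.99997632e-01]] 0.025
top clip_dish [([0.445, -0.063, 0.002], 0.61)]
top ink_bottle [([0.627, -0.259, 0.005], 0.75)]
top stapler [([0.619, 0.11, 0.007], 0.85), ([0.369, 0.133, -0.005], 0.67), ([0.714, 0.407, 0.001], 0.64)]
top memo_holder [([0.459, 0.293, 0.009], 0.7), ([0.443, -0.064, 0.005], 0.36)]
top round_pad [([0.464, 0.289, -0.004], 0.75), ([0.439, 0.434, 0.003], 0.67), ([0.559, 0.473, 0.0], 0.66)]
top square_pad [([0.62, 0.111, -0.001], 0.78), ([0.624, -0.261, -0.003], 0.2)]
top long_pad [([0.442, -0.06, 0.002], 0.98)]
top corner_pad [([0.623, -0.263, 0.0], 0.81)]
top mouse [([0.437, -0.378, 0.0], 0.82)]
top eraser []
side clip_dish [([0.445, -0.066, 0.007], 0.72)]
side ink_bottle [([0.626, -0.258, 0.003], 0.73), ([0.622, -0.264, 0.003], 0.62)]
side stapler [([0.715, 0.404, -0.005], 0.79), ([0.619, 0.113, 0.004], 0.67), ([0.366, 0.135, -0.002], 0.48), ([0.445, -0.062, 0.002], 0.31)]
side memo_holder [([0.62, 0.109, -0.004], 0.67), ([0.462, 0.29, 0.008], 0.63)]
side round_pad [([0.561, 0.476, -0.002], 0.93), ([0.464, 0.293, -0.0], 0.83), ([0.443, 0.432, 0.002], 0.62)]
side square_pad [([0.617, 0.11, -0.0], 0.56)]
side long_pad [([0.447, -0.06, -0.003], 0.74)]
side corner_pad [([0.623, -0.266, 0.001], 0.66)]
side mouse [([0.435, -0.38, -0.002], 0.52), ([0.446, -0.062, -0.003], 0.34)]
side eraser [([0.653, 0.266, 0.004], 0.46), ([0.462, 0.289, 0.012], 0.46)]
1.1
```

View pics/top0.png

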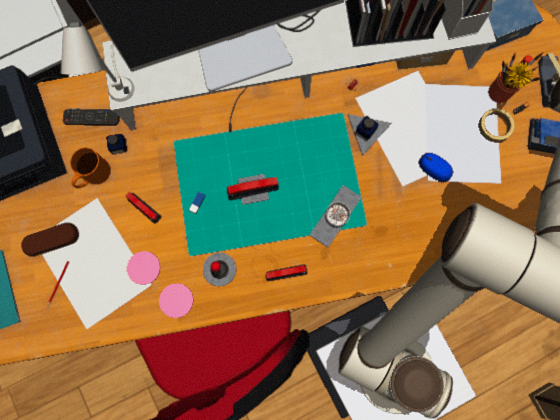

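View pics/side0.png

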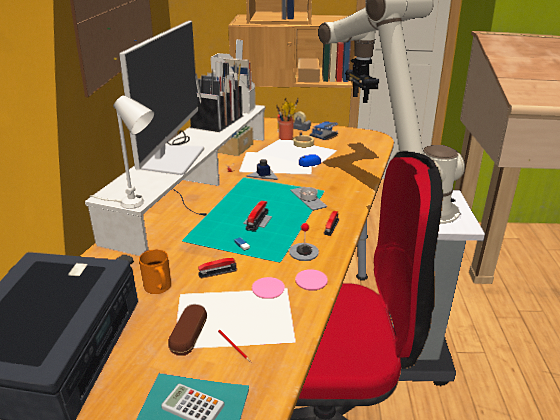

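The top view shows: memo holder on the round pad (220,268), dish on the long pad (337,214), large stapler on the square pad (253,188), bottle on the triangle (367,127), eraser (197,202) and mouse (435,166). Next I rectify this view to get the yaw angles.

```bash
cat >> h.py <<'E'
def rect(c,z,x0=.35,x1=.75,y0=-.35,y1=.35,s=1000):
    "top-down map at plane z: u=(y1-y)*s, v=(x1-x)*s"
    U,V=np.meshgrid(np.arange(int((y1-y0)*s)),np.arange(int((x1-x0)*s)))
    X=np.stack([x1-V/s,y1-U/s,0*U+z],-1).reshape(-1,3)
    P=X@np.array(c['R']).T+np.array(c['t']); p=P[:,:2]/P[:,2:]
    p=p*(1+c['k1']*(p**2).sum(1,keepdims=True))
    m=(p*[c['fx'],c['fy']]+[c['cx'],c['cy']]).astype(np.float32).reshape(U.shape+(2,))
    return cv2.remap(c['pixels'],m[...,0],m[...,1],cv2.INTER_CUBIC)
E
python3 - <<'E'
from h import *
c=np.load('pics/top0.npy',allow_pickle=True).item()
im=rect(c,.006);cv2.imwrite('pics/rect0.png',im)
hsv=cv2.cvtColor(im,cv2.COLOR_BGR2HSV)
g=((hsv[...,1]<60)&(hsv[...,2]>50)&(hsv[...,2]<190)).astype(np.uint8)*255
red=(((hsv[...,0]<6)|(hsv[...,0]>174))&(hsv[...,1]>150)&(hsv[...,2]>60)).astype(np.uint8)*255
blue=((hsv[...,0]>100)&(hsv[...,0]<135)&(hsv[...,1]>60)&(hsv[...,2]<110)).astype(np.uint8)*255
for n,m in(('g',g),('r',red),('b',blue)):
    for k in cv2.findContours(m,0,2)[0]:
        if cv2.contourArea(k)>300:
            (u,v),wh,a=cv2.minAreaRect(k);print(n,round(.75-v/1e3,4),round(.35-u/1e3,4),np.round(wh),round(a,1))
E
```

```text
g 0.4606 0.2919 [89. 88.] 22.6
g 0.4434 -0.0609 [ 65. 172.] 61.4
g 0.5929 0.1162 [76. 22.] 14.7
g 0.649 0.1012 [79. 14.] 15.6
g 0.6192 -0.2793 [113. 125.] 9.8
r 0.3708 0.1341 [110.  19.] 16.4
r 0.4723 0.2973 [27. 27.] 15.9
r 0.6297 0.1063 [142.  25.] 15.8
b 0.6309 -0.2638 [47. 59.] 63.4
```

View pics/rect0.png

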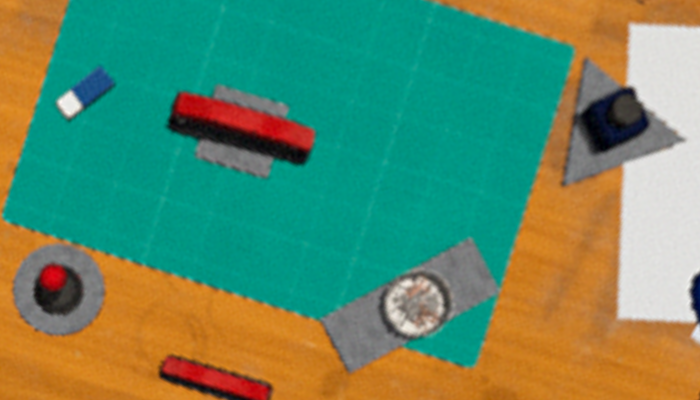

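The rectified map shows the square pad at (0.619, 0.109) with yaw −15°, the stapler along about 74.5°, the long pad along 118.6°, and the bottle at about 26.6° (mod 90).

The order will be: bottle to a free spot on the mat at (0.60, −0.09), memo holder to the corner pad, dish to the round pad, stapler to the long pad, bottle to the square pad.

```bash
cat > plan.py <<'E'
import numpy as np
from station import sense
def plan(wps,step=.15,turn=33,cur=None):
    "wps: (x,y,z,psi) TCP; prints slide/spin per call (psi = world heading of tool y)"
    s=sense(); R=np.array(s['ee_rot'])
    p=np.array(s['tcp_pos']) ; a=np.degrees(np.arctan2(R[1,1],R[0,1]))%360
    print('t %.1f'%s['time_s'],'now',p.round(4),'psi %.1f'%a,'w %.3f'%s['gripper_width'],'gf %.1f'%s['gripper_force'],np.round(s['wrist_force'],1))
    for w in wps:
        d=np.array(w[:3])-p; da=(w[3]-a)
        n=max(1,int(np.ceil(max(np.linalg.norm(d)/step,abs(da)/turn))))
        for i in range(n):
            b=np.radians(a); X=np.array([-np.sin(b)*-1,np.cos(b)*-1]) # x = psi-90 with z down -> see sign below
            X=np.array([np.cos(b+np.pi/2),np.sin(b+np.pi/2)]); Y=np.array([np.cos(b),np.sin(b)])
            q=d/n; print('  ',[round(float(q[:2]@X),3),round(float(q[:2]@Y),3),round(float(-q[2]),3)],'spin',round(-da/n,1))
            a+=da/n
        print(' ->',w); p=np.array(w[:3])
E
sed -i '/see sign below/d' plan.py; sed -i 's/            X=np.array(\[np.cos(b+/            b=np.radians(a); X=np.array([np.cos(b+/' plan.py
python3 -c "
from plan import *
plan([(.52,-.26,.24,116.6)])"
```

```text
t 1.1 now [ 0.2165 -0.5863  0.2476] psi 110.3 w 1.002 gf 0.0 [ 0.6 -1.1 -0.5]
   [-0.133, 0.067, 0.003] spin -2.1
   [-0.135, 0.062, 0.003] spin -2.1
   [-0.137, 0.057, 0.003] spin -2.1
 -> (0.52, -0.26, 0.24, 116.6)
```

Request:
servo_tool([
  [-0.027,0.013,0],
  [-0.053,0.027,0.001],
  [-0.08,0.04,0.002],
  [-0.106,0.053,0.003],
  [-0.133,0.067,0.003],
], spin=[0,-0.5,-1,-1.5,-2.1], grip=[0,0,0,0,0])

```text
time_s: 1.52
tcp_pos: [0.3187, -0.4763, 0.2444]
ee_rot: [[-0.925, -0.381, -0.0], [-0.381, 0.925, 0.0], [0.0, 0.0, -1.0]]
wrist_force: [0.8, -0.4, 0.4]
gripper_width: 1.006
gripper_force: 0.0
```

Request:
servo_tool([
  [-0.027,0.013,0],
  [-0.054,0.026,0.001],
  [-0.081,0.038,0.002],
  [-0.108,0.05,0.003],
  [-0.135,0.062,0.003],
], spin=[0,-0.5,-1,-1.5,-2.1], grip=[0,0,0,0,0])

```text
time_s: 1.93
tcp_pos: [0.4201, -0.3674, 0.2416]
ee_rot: [[-0.91, -0.415, 0.0], [-0.415, 0.91, 0.0], [-0.0, -0.0, -1.0]]
wrist_force: [0.2, -0.2, -0.7]
gripper_width: 1.0
gripper_force: 0.0
```

Request:
servo_tool([
  [-0.027,0.012,0],
  [-0.055,0.024,0.001],
  [-0.082,0.035,0.002],
  [-0.11,0.046,0.003],
  [-0.137,0.057,0.003],
], spin=[0,-0.5,-1,-1.5,-2.1], grip=[0,0,0,0,0])

```text
time_s: 2.35
tcp_pos: [0.5213, -0.2587, 0.2385]
ee_rot: [[-0.894, -0.448, 0.0], [-0.448, 0.894, -0.0], [-0.0, -0.0, -1.0]]
wrist_force: [0.5, -0.1, -0.3]
gripper_width: 0.998
gripper_force: 0.0
```

```bash
cat >> h.py <<'E'
def wrist(name):
    s=sense(); c=capture('wrist'); T=np.eye(4);T[:3,:3]=s['ee_rot'];T[:3,3]=s['tcp_pos']
    W=T@np.array(c['hand_eye']); c['R']=W[:3,:3].T; c['t']=-W[:3,:3].T@W[:3,3]
    cv2.imwrite(f'pics/{name}.png',c['pixels']); np.save(f'pics/{name}.npy',c,allow_pickle=True)
    print('cam at',W[:3,3].round(3),'looks',W[:3,2].round(2)); return c
def show(*ts,cam='wrist'):
    for t in ts: print(t,[(np.round(q['point'],3).tolist(),round(q['conf'],2)) for q in tip_of(t,cam)])
E
python3 - <<'E'
from h import *
from plan import plan
c=wrist('w1'); show('ink_bottle','corner_pad')
plan([])
cv2.imwrite('pics/r1.png',rect(c,.046,.54,.70,-.36,-.16,3000))
E
```

```text
cam at [ 0.46  -0.29   0.376] looks [ 0.22  0.11 -0.97]
ink_bottle [([0.625, -0.253, 0.008], 0.75)]
corner_pad [([0.625, -0.263, -0.005], 0.87)]
t 2.5 now [ 0.5216 -0.2586  0.2383] psi 116.7 w 1.001 gf 0.0 [0.6 0.4 0.8]
```

View pics/r1.png

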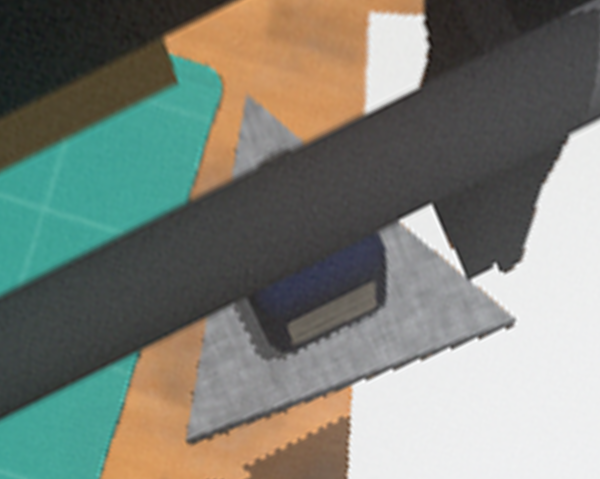

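The wrist view confirms the bottle's yaw (label edge at about −26°) at roughly (0.626, −0.257). The gripper hides the middle of the picture.

```bash
python3 -c "
from plan import *
plan([(.626,-.257,.14,116.6),(.626,-.257,.037,116.6),(.626,-.257,.16,116.6),(.60,-.09,.16,165),(.60,-.09,.05,165)])"
```

```text
t 2.5 now [ 0.5216 -0.2586  0.2383] psi 116.7 w 1.001 gf 0.0 [0.6 0.4 0.8]
   [-0.094, -0.046, 0.098] spin 0.1
 -> (0.626, -0.257, 0.14, 116.6)
   [0.0, 0.0, 0.103] spin -0.0
 -> (0.626, -0.257, 0.037, 116.6)
   [0.0, 0.0, -0.123] spin -0.0
 -> (0.626, -0.257, 0.16, 116.6)
   [-0.026, 0.08, -0.0] spin -24.2
   [-0.056, 0.063, -0.0] spin -24.2
 -> (0.6, -0.09, 0.16, 165)
   [0.0, 0.0, 0.11] spin -0.0
 -> (0.6, -0.09, 0.05, 165)
```

Request:
servo_tool([
  [-0.02,-0.01,0.02],
  [-0.04,-0.02,0.04],
  [-0.06,-0.03,0.06],
  [-0.08,-0.04,0.08],
  [-0.094,-0.046,0.098],
], spin=[0,0,0,0,0], grip=[0,0,0,0,0])

```text
time_s: 2.92
tcp_pos: [0.6258, -0.2602, 0.1392]
ee_rot: [[-0.895, -0.446, -0.0], [-0.446, 0.895, -0.0], [0.0, -0.0, -1.0]]
wrist_force: [-0.0, 0.9, -0.9]
gripper_width: 1.0
gripper_force: 0.0
```

Request:
servo_tool([
  [0,0,0.03],
  [0,0,0.06],
  [0,0,0.085],
  [0,0,0.098],
  [0,0,0.103],
], spin=[0,0,0,0,0], grip=[0,0,0,0,0])

```text
time_s: 3.33
tcp_pos: [0.623, -0.2597, 0.0348]
ee_rot: [[-0.895, -0.446, -0.005], [-0.446, 0.895, 0.001], [0.004, 0.003, -1.0]]
wrist_force: [-0.9, -0.6, -0.2]
gripper_width: 0.997
gripper_force: 0.0
```

Request:
servo_tool([
  [0,0,0],
  [0,0,0],
  [0,0,0],
  [0,0,0],
  [0,0,0],
], spin=[0,0,0,0,0], grip=[1,1,1,1,1])

```text
time_s: 3.75
tcp_pos: [0.6258, -0.2592, 0.0392]
ee_rot: [[-0.894, -0.447, 0.003], [-0.447, 0.894, -0.001], [-0.002, -0.002, -1.0]]
wrist_force: [-0.1, 0.4, -0.2]
gripper_width: 0.707
gripper_force: 0.0
```

Request:
servo_tool([
  [0,0,0],
  [0,0,0],
  [0,0,0],
  [0,0,0],
  [0,0,0],
], spin=[0,0,0,0,0], grip=[1,1,1,1,1])

```text
time_s: 4.17
tcp_pos: [0.6253, -0.2591, 0.0381]
ee_rot: [[-0.894, -0.448, 0.0], [-0.448, 0.894, -0.0], [-0.0, -0.0, -1.0]]
wrist_force: [-1.2, 1.0, 3.1]
gripper_width: 0.541
gripper_force: 30.1
```

Request:
servo_tool([
  [0,0,-0.01],
  [0,0,-0.035],
  [0,0,-0.065],
  [0,0,-0.095],
  [0,0,-0.122],
], spin=[0,0,0,0,0], grip=[1,1,1,1,1])

```text
time_s: 4.58
tcp_pos: [0.625, -0.2592, 0.1614]
ee_rot: [[-0.894, -0.447, 0.0], [-0.447, 0.894, -0.0], [-0.0, -0.0, -1.0]]
wrist_force: [-0.4, -0.4, -1.0]
gripper_width: 0.544
gripper_force: 30.0
```

Request:
servo_tool([
  [-0.005,0.016,0],
  [-0.01,0.032,0],
  [-0.016,0.048,0],
  [-0.021,0.064,0],
  [-0.026,0.08,0],
], spin=[-4.8,-9.7,-14.5,-19.4,-24.2], grip=[1,1,1,1,1])

```text
time_s: 5.0
tcp_pos: [0.612, -0.1752, 0.1596]
ee_rot: [[-0.629, -0.777, -0.0], [-0.777, 0.629, 0.0], [0.0, 0.0, -1.0]]
wrist_force: [1.1, 0.5, -1.3]
gripper_width: 0.545
gripper_force: 30.0
```

Request:
servo_tool([
  [-0.015,0.018,0],
  [-0.03,0.036,0],
  [-0.042,0.05,0],
  [-0.052,0.06,0],
  [-0.056,0.063,0],
], spin=[-6,-12,-18,-22,-24.2], grip=[1,1,1,1,1])

```text
time_s: 5.42
tcp_pos: [0.5986, -0.0908, 0.1598]
ee_rot: [[-0.255, -0.967, -0.0], [-0.967, 0.255, 0.0], [-0.0, 0.0, -1.0]]
wrist_force: [-0.8, -1.2, -0.4]
gripper_width: 0.54
gripper_force: 30.0
```

Request:
servo_tool([
  [0,0,0.025],
  [0,0,0.055],
  [0,0,0.085],
  [0,0,0.105],
  [0,0,0.11],
], spin=[0,0,0,0,0], grip=[1,1,1,1,1])

```text
time_s: 5.83
tcp_pos: [0.5962, -0.0927, 0.0456]
ee_rot: [[-0.26, -0.966, -0.008], [-0.966, 0.26, 0.0], [0.002, 0.008, -1.0]]
wrist_force: [-1.8, -0.2, -1.3]
gripper_width: 0.542
gripper_force: 30.0
```

Request:
servo_tool([
  [0,0,0.003],
  [0,0,0.006],
  [0,0,0.009],
  [0,0,0.011],
  [0,0,0.012],
], spin=[0,0,0,0,0], grip=[1,1,1,1,1])

```text
time_s: 6.25
tcp_pos: [0.5997, -0.0926, 0.0384]
ee_rot: [[-0.259, -0.966, 0.002], [-0.966, 0.259, 0.0], [-0.001, -0.002, -1.0]]
wrist_force: [-0.5, -0.3, -0.7]
gripper_width: 0.539
gripper_force: 30.0
```

Request:
servo_tool([
  [0,0,0.001],
  [0,0,0.002],
  [0,0,0.003],
  [0,0,0.004],
  [0,0,0.004],
], spin=[0,0,0,0,0], grip=[1,1,1,1,1])

```text
time_s: 6.67
tcp_pos: [0.5993, -0.0927, 0.0343]
ee_rot: [[-0.259, -0.966, 0.0], [-0.966, 0.259, -0.0], [0.0, -0.0, -1.0]]
wrist_force: [-1.3, 0.3, 3.6]
gripper_width: 0.541
gripper_force: 30.0
```

Request:
servo_tool([
  [0,0,0],
  [0,0,0],
  [0,0,0],
  [0,0,0],
  [0,0,0],
], spin=[0,0,0,0,0], grip=[0,0,0,0,0])

```text
time_s: 7.08
tcp_pos: [0.5992, -0.0927, 0.0334]
ee_rot: [[-0.259, -0.966, -0.0], [-0.966, 0.259, -0.0], [0.0, 0.0, -1.0]]
wrist_force: [-0.2, 0.6, 0.5]
gripper_width: 0.836
gripper_force: 0.0
```

Request:
servo_tool([
  [0,0,0],
  [0,0,0],
  [0,0,-0.01],
  [0,0,-0.03],
  [0,0,-0.06],
], spin=[0,0,0,0,0], grip=[0,0,0,0,0])

```text
time_s: 7.5
tcp_pos: [0.5973, -0.0927, 0.0922]
ee_rot: [[-0.26, -0.966, -0.006], [-0.966, 0.26, -0.0], [0.002, 0.006, -1.0]]
wrist_force: [0.0, -0.5, 0.1]
gripper_width: 0.997
gripper_force: 0.0
```

Run:
```python
from h import *
from plan import plan
def blob(c,near,z):
    hsv=cv2.cvtColor(c['pixels'],cv2.COLOR_BGR2HSV)
    m=(((hsv[...,0]<6)|(hsv[...,0]>174))&(hsv[...,1]>150)&(hsv[...,2]>60)).astype(np.uint8)
    n,l,st,ce=cv2.connectedComponentsWithStats(m)
    for i in range(1,n):
        if 15<st[i,4]<2000:
            w=world(c,*ce[i],z=z)
            if np.hypot(*(w[:2]-near))<.03: print(st[i],w.round(4))
for n in('top','side'):
    c=np.load(f'pics/{n}0.npy',allow_pickle=True).item()
    blob(c,(.462,.291),.091); blob(c,(.619,.11),.046)
plan([(.606,-.09,.25,165),(.48,.36,.25,165)])
```

```text
[211 261  10  10  80] [0.4597 0.2905 0.091 ]
[228 178  50  17 401] [0.6191 0.1086 0.046 ]
[301 223   8   9  50] [0.4599 0.29   0.091 ]
[248 201  19  22 173] [0.6212 0.1243 0.046 ]
t 7.5 now [ 0.5973 -0.0927  0.0922] psi 164.9 w 0.997 gf 0.0 [ 0.  -0.5  0.1]
   [-0.002, -0.004, -0.079] spin -0.0
   [-0.002, -0.004, -0.079] spin -0.0
 -> (0.606, -0.09, 0.25, 165)
   [-0.101, 0.06, -0.0] spin -0.0
   [-0.101, 0.06, -0.0] spin -0.0
   [-0.101, 0.06, -0.0] spin -0.0
   [-0.101, 0.06, -0.0] spin -0.0
 -> (0.48, 0.36, 0.25, 165)
```

Request:
servo_tool([
  [0,0,-0.025],
  [0,0,-0.05],
  [0,0,-0.075],
  [0,0,-0.1],
  [0,0,-0.126],
], spin=[0,0,0,0,0], grip=[0,0,0,0,0])

```text
time_s: 7.92
tcp_pos: [0.5988, -0.0927, 0.2216]
ee_rot: [[-0.259, -0.966, 0.001], [-0.966, 0.259, 0.0], [-0.0, -0.001, -1.0]]
wrist_force: [0.6, -1.0, -0.8]
gripper_width: 1.0
gripper_force: 0.0
```

Request:
servo_tool([
  [-0.022,0.016,0],
  [-0.044,0.032,0],
  [-0.066,0.047,0],
  [-0.088,0.063,0],
  [-0.111,0.078,0],
], spin=[0,0,0,0,0], grip=[0,0,0,0,0])

```text
time_s: 8.33
tcp_pos: [0.5518, 0.0356, 0.2206]
ee_rot: [[-0.26, -0.966, 0.001], [-0.966, 0.26, 0.0], [-0.001, -0.001, -1.0]]
wrist_force: [0.1, 0.1, 0.8]
gripper_width: 1.0
gripper_force: 0.0
```

Request:
servo_tool([
  [-0.022,0.016,0],
  [-0.044,0.032,0],
  [-0.066,0.047,0],
  [-0.088,0.063,0],
  [-0.111,0.078,0],
], spin=[0,0,0,0,0], grip=[0,0,0,0,0])

```text
time_s: 8.75
tcp_pos: [0.5052, 0.1632, 0.2205]
ee_rot: [[-0.259, -0.966, 0.001], [-0.966, 0.259, 0.001], [-0.001, -0.001, -1.0]]
wrist_force: [0.8, 0.4, -0.9]
gripper_width: 1.001
gripper_force: 0.0
```

Request:
servo_tool([
  [-0.025,0.018,0],
  [-0.05,0.036,0],
  [-0.075,0.053,0],
  [-0.1,0.07,0],
  [-0.112,0.077,0],
], spin=[0,0,0,0,0], grip=[0,0,0,0,0])

```text
time_s: 9.17
tcp_pos: [0.4597, 0.2929, 0.2205]
ee_rot: [[-0.257, -0.966, 0.001], [-0.966, 0.257, 0.001], [-0.002, -0.001, -1.0]]
wrist_force: [-0.5, -0.6, 0.1]
gripper_width: 1.0
gripper_force: 0.0
```

Request:
servo_tool([
  [0,0,0.01],
  [0,0,0.02],
  [0,0,0.03],
  [0,0,0.04],
  [0,0,0.043],
], spin=[0,0,0,0,0], grip=[0,0,0,0,0])

```text
time_s: 9.58
tcp_pos: [0.4601, 0.2884, 0.1741]
ee_rot: [[-0.261, -0.965, -0.003], [-0.965, 0.261, -0.003], [0.004, 0.002, -1.0]]
wrist_force: [-0.4, -0.6, -0.2]
gripper_width: 1.0
gripper_force: 0.0
```

Run:
```python
from h import *
from plan import plan
c=wrist('w2'); show('memo_holder','round_pad')
plan([(.460,.290,.097,165)])
```

```text
cam at [0.443 0.222 0.312] looks [ 0.06  0.24 -0.97]
memo_holder [([0.461, 0.291, 0.006], 0.93)]
round_pad [([0.443, 0.43, -0.003], 0.8), ([0.624, 0.109, 0.004], 0.34)]
t 9.7 now [0.461  0.2896 0.1761] psi 164.9 w 1.000 gf 0.0 [-0.4 -0.6  0.3]
   [-0.0, 0.001, 0.079] spin -0.1
 -> (0.46, 0.29, 0.097, 165)
```

View pics/w2.png

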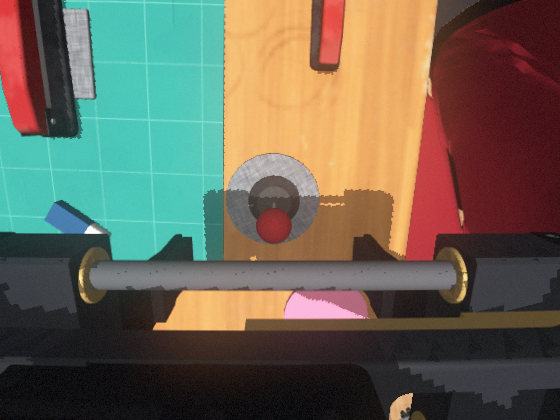

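The wrist view shows the memo ball at (273,225), centred between the fingers, with its foot concentric on the round pad at (272,198).

Request:
servo_tool([
  [0,0,0.02],
  [0,0,0.04],
  [0,0,0.06],
  [0,0,0.075],
  [0,0,0.079],
], spin=[0,0,0,0,0], grip=[0,0,0,0,0])

```text
time_s: 10.15
tcp_pos: [0.4601, 0.2893, 0.0956]
ee_rot: [[-0.26, -0.966, -0.003], [-0.966, 0.26, -0.003], [0.003, 0.002, -1.0]]
wrist_force: [-0.3, -0.1, 0.3]
gripper_width: 1.001
gripper_force: 0.0
```

Request:
servo_tool([
  [0,0,0],
  [0,0,0],
  [0,0,0],
  [0,0,0],
  [0,0,0],
], spin=[0,0,0,0,0], grip=[1,1,1,1,1])

```text
time_s: 10.57
tcp_pos: [0.4611, 0.2907, 0.0986]
ee_rot: [[-0.259, -0.966, 0.001], [-0.966, 0.259, 0.002], [-0.002, -0.001, -1.0]]
wrist_force: [0.1, -0.4, -0.5]
gripper_width: 0.707
gripper_force: 0.0
```

Request:
servo_tool([
  [0,0,0],
  [0,0,0],
  [0,0,0],
  [0,0,0],
  [0,0,0],
], spin=[0,0,0,0,0], grip=[1,1,1,1,1])

```text
time_s: 10.98
tcp_pos: [0.4607, 0.2903, 0.0976]
ee_rot: [[-0.259, -0.966, 0.0], [-0.966, 0.259, -0.0], [0.0, -0.0, -1.0]]
wrist_force: [0.8, -0.7, 0.2]
gripper_width: 0.326
gripper_force: 0.0
```

Request:
servo_tool([
  [0,0,0],
  [0,0,0],
  [0,0,0],
  [0,0,0],
  [0,0,0],
], spin=[0,0,0,0,0], grip=[1,1,1,1,1])

```text
time_s: 11.4
tcp_pos: [0.4607, 0.2903, 0.0975]
ee_rot: [[-0.259, -0.966, -0.0], [-0.966, 0.259, -0.0], [0.0, 0.0, -1.0]]
wrist_force: [-0.2, 0.4, 1.5]
gripper_width: 0.267
gripper_force: 29.9
```

Run:
```python
from plan import plan
plan([(.460,.290,.25,165),(.624,-.263,.25,165),(.624,-.263,.11,165)],step=.12)
```

```text
t 11.4 now [0.4607 0.2903 0.0975] psi 165.0 w 0.267 gf 29.9 [-0.2  0.4  1.5]
   [0.0, 0.0, -0.076] spin -0.0
   [0.0, 0.0, -0.076] spin -0.0
 -> (0.46, 0.29, 0.25, 165)
   [0.098, -0.06, -0.0] spin -0.0
   [0.098, -0.06, -0.0] spin -0.0
   [0.098, -0.06, -0.0] spin -0.0
   [0.098, -0.06, -0.0] spin -0.0
   [0.098, -0.06, -0.0] spin -0.0
 -> (0.624, -0.263, 0.25, 165)
   [0.0, 0.0, 0.07] spin -0.0
   [0.0, 0.0, 0.07] spin -0.0
 -> (0.624, -0.263, 0.11, 165)
```

Request:
servo_tool([
  [0,0,-0.004],
  [0,0,-0.012],
  [0,0,-0.025],
  [0,0,-0.04],
  [0,0,-0.05],
], spin=[0,0,0,0,0], grip=[1,1,1,1,1])

```text
time_s: 11.82
tcp_pos: [0.4612, 0.2907, 0.1494]
ee_rot: [[-0.259, -0.966, 0.002], [-0.966, 0.259, 0.001], [-0.002, -0.001, -1.0]]
wrist_force: [-0.1, 0.7, -1.0]
gripper_width: 0.266
gripper_force: 29.9
```

Run:
```python
from h import *
from plan import plan
plan([]);c=wrist('w3'); show('memo_holder')
d=capture('side');cv2.imwrite('pics/s3.png',np.hstack([cv2.resize(c['pixels'],(400,300)),cv2.resize(d['pixels'][150:300,230:430],(400,300))]))
```

```text
t 11.8 now [0.4612 0.2907 0.1494] psi 165.0 w 0.266 gf 29.9 [-0.1  0.7 -1. ]
cam at [0.444 0.224 0.287] looks [ 0.07  0.24 -0.97]
memo_holder [([0.463, 0.294, 0.056], 0.94)]
```

View pics/s3.png

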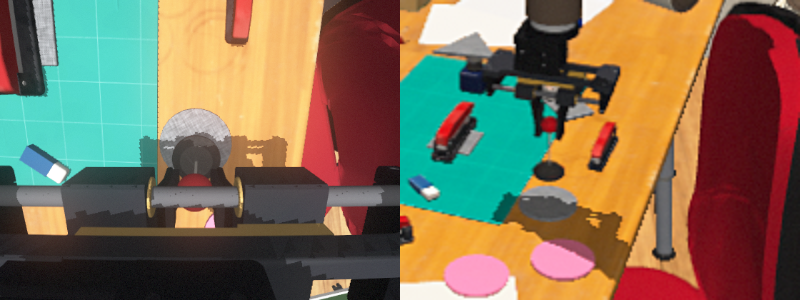

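The memo holder hangs straight in the grip, its foot clear of the pad.

Request:
servo_tool([
  [0,0,-0.015],
  [0,0,-0.03],
  [0,0,-0.045],
  [0.005,-0.003,-0.058],
  [0.015,-0.009,-0.063],
], spin=[0,0,0,0,0], grip=[1,1,1,1,1])

```text
time_s: 12.38
tcp_pos: [0.4659, 0.2742, 0.2115]
ee_rot: [[-0.258, -0.966, 0.002], [-0.966, 0.258, 0.001], [-0.002, -0.001, -1.0]]
wrist_force: [-0.3, -0.1, -0.6]
gripper_width: 0.268
gripper_force: 29.9
```

Request:
servo_tool([
  [0.02,-0.012,0],
  [0.04,-0.024,0],
  [0.06,-0.036,0],
  [0.08,-0.048,0],
  [0.1,-0.061,0],
], spin=[0,0,0,0,0], grip=[1,1,1,1,1])

```text
time_s: 12.8
tcp_pos: [0.4979, 0.1591, 0.2093]
ee_rot: [[-0.26, -0.966, -0.002], [-0.966, 0.26, -0.001], [0.002, 0.002, -1.0]]
wrist_force: [-0.2, 0.9, -1.4]
gripper_width: 0.266
gripper_force: 29.9
```

Request:
servo_tool([
  [0.02,-0.012,0],
  [0.04,-0.024,0],
  [0.06,-0.036,0],
  [0.08,-0.048,0],
  [0.1,-0.061,0],
], spin=[0,0,0,0,0], grip=[1,1,1,1,1])

```text
time_s: 13.22
tcp_pos: [0.5307, 0.0468, 0.2092]
ee_rot: [[-0.26, -0.966, -0.003], [-0.966, 0.26, -0.0], [0.001, 0.002, -1.0]]
wrist_force: [0.3, 1.3, -0.7]
gripper_width: 0.27
gripper_force: 29.9
```

Request:
servo_tool([
  [0.02,-0.012,0],
  [0.04,-0.024,0],
  [0.06,-0.036,0],
  [0.08,-0.048,0],
  [0.1,-0.061,0],
], spin=[0,0,0,0,0], grip=[1,1,1,1,1])

```text
time_s: 13.63
tcp_pos: [0.5635, -0.0654, 0.2091]
ee_rot: [[-0.26, -0.966, -0.003], [-0.966, 0.26, 0.0], [0.001, 0.003, -1.0]]
wrist_force: [-0.5, 0.6, -2.4]
gripper_width: 0.269
gripper_force: 29.9
```

Request:
servo_tool([
  [0.02,-0.012,0],
  [0.04,-0.024,0],
  [0.06,-0.036,0],
  [0.08,-0.048,0],
  [0.1,-0.061,0],
], spin=[0,0,0,0,0], grip=[1,1,1,1,1])

```text
time_s: 14.05
tcp_pos: [0.5964, -0.1777, 0.2089]
ee_rot: [[-0.26, -0.966, -0.003], [-0.966, 0.26, 0.001], [0.0, 0.003, -1.0]]
wrist_force: [0.5, -0.1, -1.0]
gripper_width: 0.269
gripper_force: 29.9
```

Request:
servo_tool([
  [0.018,-0.011,0],
  [0.036,-0.022,0],
  [0.054,-0.033,0],
  [0.068,-0.042,0],
  [0.077,-0.047,0],
], spin=[0,0,0,0,0], grip=[1,1,1,1,1])

```text
time_s: 14.47
tcp_pos: [0.6221, -0.2647, 0.2084]
ee_rot: [[-0.261, -0.965, -0.003], [-0.965, 0.261, 0.001], [0.0, 0.003, -1.0]]
wrist_force: [-0.3, -0.1, -0.8]
gripper_width: 0.268
gripper_force: 29.9
```

Request:
servo_tool([
  [0,0,0.015],
  [0,0,0.035],
  [0,0,0.055],
  [0,0,0.07],
  [0,0,0.08],
], spin=[0,0,0,0,0], grip=[1,1,1,1,1])

```text
time_s: 14.88
tcp_pos: [0.621, -0.2624, 0.1273]
ee_rot: [[-0.26, -0.966, -0.005], [-0.966, 0.26, 0.002], [-0.0, 0.005, -1.0]]
wrist_force: [-0.2, 0.4, -2.0]
gripper_width: 0.271
gripper_force: 29.9
```

Run:
```python
from h import *
from plan import plan
c=wrist('w4'); show('memo_holder','corner_pad')
plan([(.623,-.263,.0985,165)])
cv2.imwrite('pics/r4.png',rect(c,.006,.54,.70,-.36,-.16,3000))
```

```text
cam at [ 0.604 -0.329  0.265] looks [ 0.06  0.24 -0.97]
memo_holder [([0.62, -0.261, 0.035], 0.62)]
corner_pad []
t 15.0 now [ 0.6223 -0.2626  0.1295] psi 165.0 w 0.268 gf 29.9 [ 0.8  0.6 -0.4]
   [0.0, -0.001, 0.031] spin -0.0
 -> (0.623, -0.263, 0.0985, 165)
```

View pics/r4.png

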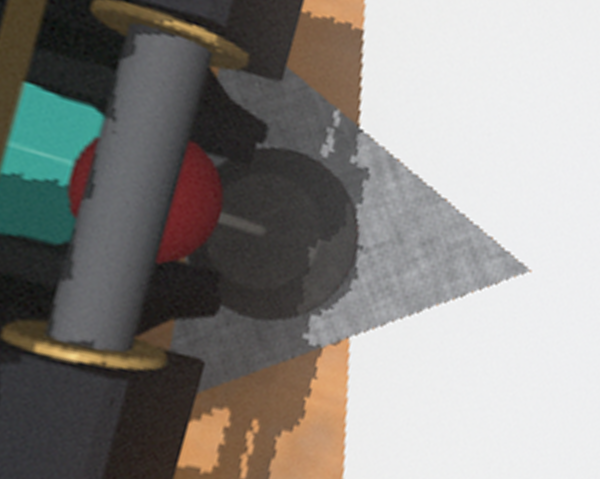

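The rectified wrist view puts the corner pad's vertex at (530,270). From its edges, the pad centre is (0.6227, −0.262), under the tool.

Request:
servo_tool([
  [0,0,0.008],
  [0,0,0.016],
  [0,0,0.022],
  [0,0,0.027],
  [0,0,0.029],
], spin=[0,0,0,0,0], grip=[1,1,1,1,1])

```text
time_s: 15.45
tcp_pos: [0.6224, -0.2625, 0.1005]
ee_rot: [[-0.259, -0.966, -0.001], [-0.966, 0.259, 0.0], [-0.0, 0.002, -1.0]]
wrist_force: [-0.4, -0.4, -0.6]
gripper_width: 0.266
gripper_force: 29.9
```

Request:
servo_tool([
  [0,0,0],
  [0,0,0],
  [0,0,0.001],
  [0,0,0.002],
  [0,0,0.002],
], spin=[0,0,0,0,0], grip=[1,1,1,1,1])

```text
time_s: 15.87
tcp_pos: [0.6229, -0.2626, 0.0996]
ee_rot: [[-0.259, -0.966, 0.0], [-0.966, 0.259, 0.0], [-0.0, -0.0, -1.0]]
wrist_force: [-0.1, 0.3, -1.5]
gripper_width: 0.271
gripper_force: 29.9
```

Request:
servo_tool([
  [0,0,0.001],
  [0,0,0.0015],
  [0,0,0.002],
  [0,0,0.002],
  [0,0,0.002],
], spin=[0,0,0,0,0], grip=[1,1,1,1,1])

```text
time_s: 16.28
tcp_pos: [0.6229, -0.2627, 0.0976]
ee_rot: [[-0.259, -0.966, 0.0], [-0.966, 0.259, -0.0], [0.0, -0.0, -1.0]]
wrist_force: [-0.7, -0.2, -1.1]
gripper_width: 0.269
gripper_force: 29.9
```

Request:
servo_tool([
  [0,0,0],
  [0,0,0],
  [0,0,0],
  [0,0,0],
  [0,0,0],
], spin=[0,0,0,0,0], grip=[0,0,0,0,0])

```text
time_s: 16.7
tcp_pos: [0.623, -0.2627, 0.0977]
ee_rot: [[-0.259, -0.966, 0.0], [-0.966, 0.259, -0.0], [0.0, -0.0, -1.0]]
wrist_force: [0.5, 0.6, -0.9]
gripper_width: 0.561
gripper_force: 0.0
```

Request:
servo_tool([
  [0,0,0],
  [0,0,0],
  [0,0,0],
  [0,0,0],
  [0,0,0],
], spin=[0,0,0,0,0], grip=[0,0,0,0,0])

```text
time_s: 17.12
tcp_pos: [0.6229, -0.2626, 0.0975]
ee_rot: [[-0.259, -0.966, -0.0], [-0.966, 0.259, 0.0], [0.0, 0.0, -1.0]]
wrist_force: [-0.6, 0.3, 1.0]
gripper_width: 0.932
gripper_force: 0.0
```

Request:
servo_tool([
  [0,0,-0.02],
  [0,0,-0.045],
  [0,0,-0.07],
  [0,0,-0.095],
  [0,0,-0.12],
], spin=[0,0,0,0,0], grip=[0,0,0,0,0])

```text
time_s: 17.53
tcp_pos: [0.6227, -0.2626, 0.2188]
ee_rot: [[-0.259, -0.966, -0.0], [-0.966, 0.259, -0.0], [0.0, 0.0, -1.0]]
wrist_force: [0.5, 0.2, 0.2]
gripper_width: 0.994
gripper_force: 0.0
```

Run:
```python
from h import *
from plan import plan
plan([(.51,.01,.22,165),(.4445,-.063,.2,165)])
c=wrist('w5'); show('memo_holder','corner_pad','clip_dish')
```

```text
t 17.5 now [ 0.6227 -0.2626  0.2188] psi 165.0 w 0.994 gf 0.0 [0.5 0.2 0.2]
   [-0.117, 0.09, -0.001] spin -0.0
   [-0.117, 0.09, -0.001] spin -0.0
 -> (0.51, 0.01, 0.22, 165)
   [0.087, 0.044, 0.02] spin -0.0
 -> (0.4445, -0.063, 0.2, 165)
cam at [ 0.605 -0.329  0.356] looks [ 0.06  0.24 -0.97]
memo_holder [([0.625, -0.261, 0.008], 0.64)]
corner_pad []
clip_dish []
```

Request:
servo_tool([
  [-0.02,0.023,0],
  [-0.04,0.046,0],
  [-0.06,0.068,0],
  [-0.08,0.09,0],
  [-0.098,0.112,0],
], spin=[0,0,0,0,0], grip=[0,0,0,0,0])

```text
time_s: 18.15
tcp_pos: [0.5383, -0.1378, 0.2157]
ee_rot: [[-0.26, -0.966, -0.004], [-0.966, 0.26, 0.0], [0.001, 0.004, -1.0]]
wrist_force: [-0.1, 1.0, -0.1]
gripper_width: 1.001
gripper_force: 0.0
```

Request:
servo_tool([
  [-0.02,0.023,0],
  [-0.04,0.046,0],
  [-0.06,0.068,0],
  [-0.085,0.096,0],
  [-0.098,0.112,0],
], spin=[0,0,0,0,0], grip=[0,0,0,0,0])

```text
time_s: 18.57
tcp_pos: [0.4545, -0.0138, 0.216]
ee_rot: [[-0.259, -0.966, -0.004], [-0.966, 0.259, -0.0], [0.001, 0.004, -1.0]]
wrist_force: [0.3, 1.2, -0.6]
gripper_width: 0.999
gripper_force: 0.0
```

Run:
```python
from h import *
from plan import plan
plan([(.4445,-.063,.1,165),(.4445,-.063,.037,165)])
c=wrist('w6'); show('clip_dish','long_pad')
im=rect(c,.008,.36,.53,-.17,.04,3000)
cv2.imwrite('pics/r6.png',im)
```

```text
t 18.6 now [ 0.4545 -0.0138  0.216 ] psi 165.0 w 0.999 gf 0.0 [ 0.3  1.2 -0.6]
   [0.05, -0.003, 0.116] spin 0.0
 -> (0.4445, -0.063, 0.1, 165)
   [0.0, 0.0, 0.063] spin -0.0
 -> (0.4445, -0.063, 0.037, 165)
cam at [ 0.438 -0.081  0.354] looks [ 0.06  0.24 -0.97]
clip_dish [([0.443, -0.064, 0.002], 0.95)]
long_pad []
```

View pics/r6.png

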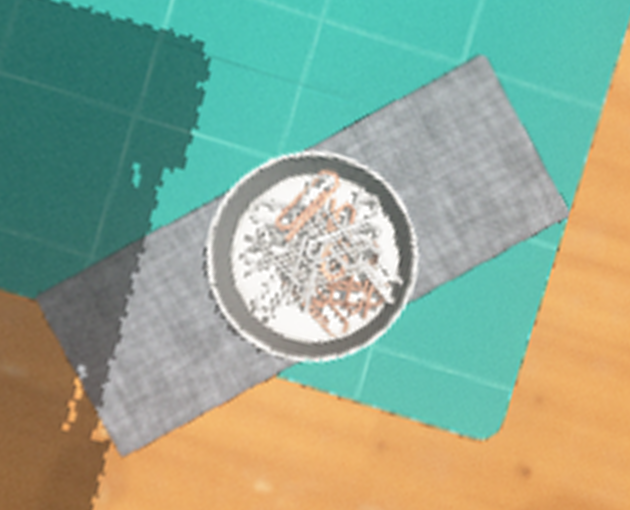

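The long pad's corners are at (485,57), (568,210), (122,453) and (38,297), giving a centre of (0.4453, −0.0611) and a length heading of 118.5°. The dish rim is centred near (313,256), so the dish is at (0.444, −0.0645).

Request:
servo_tool([
  [0.012,0,0.025],
  [0.025,0,0.05],
  [0.037,0,0.075],
  [0.047,0,0.1],
  [0.051,0,0.117],
], spin=[0,0,0,0,0], grip=[0,0,0,0,0])

```text
time_s: 19.13
tcp_pos: [0.4424, -0.0664, 0.0977]
ee_rot: [[-0.262, -0.965, -0.005], [-0.965, 0.262, -0.001], [0.002, 0.004, -1.0]]
wrist_force: [-0.6, 0.5, -0.9]
gripper_width: 0.999
gripper_force: 0.0
```

Request:
servo_tool([
  [0,0,0.015],
  [0,0,0.035],
  [0,0,0.05],
  [0,0,0.059],
  [0,0,0.062],
], spin=[0,0,0,0,0], grip=[0,0,0,0,0])

```text
time_s: 19.55
tcp_pos: [0.4431, -0.0656, 0.0362]
ee_rot: [[-0.261, -0.965, -0.005], [-0.965, 0.261, -0.001], [0.002, 0.004, -1.0]]
wrist_force: [-0.5, 0.8, 0.2]
gripper_width: 1.003
gripper_force: 0.0
```

Request:
servo_tool([
  [0,0,0],
  [0,0,0],
  [0,0,0],
  [0,0,0],
  [0,0,0],
], spin=[0,0,0,0,0], grip=[1,1,1,1,1])

```text
time_s: 19.97
tcp_pos: [0.4446, -0.0645, 0.0392]
ee_rot: [[-0.259, -0.966, 0.002], [-0.966, 0.259, 0.0], [-0.001, -0.001, -1.0]]
wrist_force: [-0.2, -0.6, -0.8]
gripper_width: 0.724
gripper_force: 30.0
```

Request:
servo_tool([
  [0,0,0],
  [0,0,0],
  [0,0,0],
  [0,0,0],
  [0,0,0],
], spin=[0,0,0,0,0], grip=[1,1,1,1,1])

```text
time_s: 20.38
tcp_pos: [0.4446, -0.0645, 0.0391]
ee_rot: [[-0.259, -0.966, 0.001], [-0.966, 0.259, 0.0], [-0.0, -0.001, -1.0]]
wrist_force: [-1.4, -0.6, 5.6]
gripper_width: 0.725
gripper_force: 30.0
```

Run:
```python
from plan import plan
plan([(.444,-.0645,.16,165),(.4615,.291,.16,165),(.4615,.291,.05,165)])
```

```text
t 20.4 now [ 0.4446 -0.0645  0.0391] psi 165.0 w 0.725 gf 30.0 [-1.4 -0.6  5.6]
   [0.0, 0.001, -0.121] spin -0.0
 -> (0.444, -0.0645, 0.16, 165)
   [-0.116, 0.025, -0.0] spin -0.0
   [-0.116, 0.025, -0.0] spin -0.0
   [-0.116, 0.025, -0.0] spin -0.0
 -> (0.4615, 0.291, 0.16, 165)
   [0.0, 0.0, 0.11] spin -0.0
 -> (0.4615, 0.291, 0.05, 165)
```

Request:
servo_tool([
  [0,0,-0.01],
  [0,0,-0.03],
  [0,0,-0.06],
  [0,0,-0.09],
  [0,0,-0.121],
], spin=[0,0,0,0,0], grip=[1,1,1,1,1])

```text
time_s: 20.8
tcp_pos: [0.4432, -0.0645, 0.1601]
ee_rot: [[-0.259, -0.966, -0.002], [-0.966, 0.259, 0.0], [0.001, 0.002, -1.0]]
wrist_force: [0.4, 0.5, -0.2]
gripper_width: 0.723
gripper_force: 30.0
```

Request:
servo_tool([
  [-0.02,0.005,0],
  [-0.042,0.01,0],
  [-0.066,0.015,0],
  [-0.09,0.02,0],
  [-0.116,0.025,0],
], spin=[0,0,0,0,0], grip=[1,1,1,1,1])

```text
time_s: 21.22
tcp_pos: [0.4493, 0.0548, 0.1592]
ee_rot: [[-0.26, -0.966, -0.001], [-0.966, 0.26, 0.0], [0.0, 0.001, -1.0]]
wrist_force: [0.8, 0.5, -1.1]
gripper_width: 0.721
gripper_force: 30.0
```

Request:
servo_tool([
  [-0.023,0.005,0],
  [-0.046,0.01,0],
  [-0.069,0.015,0],
  [-0.092,0.02,0],
  [-0.116,0.025,0],
], spin=[0,0,0,0,0], grip=[1,1,1,1,1])

```text
time_s: 21.63
tcp_pos: [0.4552, 0.1734, 0.1589]
ee_rot: [[-0.259, -0.966, -0.001], [-0.966, 0.259, -0.0], [0.001, 0.001, -1.0]]
wrist_force: [0.5, 0.1, -0.9]
gripper_width: 0.725
gripper_force: 30.0
```

Request:
servo_tool([
  [-0.025,0.005,0],
  [-0.05,0.01,0],
  [-0.075,0.016,0],
  [-0.1,0.021,0],
  [-0.116,0.025,0],
], spin=[0,0,0,0,0], grip=[1,1,1,1,1])

```text
time_s: 22.05
tcp_pos: [0.4617, 0.293, 0.1589]
ee_rot: [[-0.258, -0.966, -0.0], [-0.966, 0.258, -0.0], [0.0, 0.0, -1.0]]
wrist_force: [0.1, -0.2, -0.5]
gripper_width: 0.725
gripper_force: 30.0
```

Request:
servo_tool([
  [0,0,0.02],
  [0,0,0.05],
  [0,0,0.08],
  [0,0,0.1],
  [0,0,0.107],
], spin=[0,0,0,0,0], grip=[1,1,1,1,1])

```text
time_s: 22.47
tcp_pos: [0.4599, 0.2889, 0.0488]
ee_rot: [[-0.26, -0.966, -0.006], [-0.966, 0.26, -0.005], [0.007, 0.004, -1.0]]
wrist_force: [0.1, -0.4, -1.4]
gripper_width: 0.724
gripper_force: 30.0
```

Request:
servo_tool([
  [0,0,0.002],
  [0,0,0.005],
  [0,0,0.008],
  [0,0,0.011],
  [0,0,0.012],
], spin=[0,0,0,0,0], grip=[1,1,1,1,1])

```text
time_s: 22.88
tcp_pos: [0.4622, 0.2913, 0.0412]
ee_rot: [[-0.259, -0.966, 0.001], [-0.966, 0.259, 0.001], [-0.001, -0.001, -1.0]]
wrist_force: [-0.2, 0.8, -0.9]
gripper_width: 0.725
gripper_force: 30.0
```

Run:
```python
from h import *
from plan import plan
plan([(.4615,.291,.0385,165)])
c=capture('top');show('round_pad','clip_dish','memo_holder','ink_bottle',cam='top')
```

```text
t 22.9 now [0.4622 0.2913 0.0412] psi 165.0 w 0.725 gf 30.0 [-0.2  0.8 -0.9]
   [0.0, 0.001, 0.003] spin -0.0
 -> (0.4615, 0.291, 0.0385, 165)
round_pad [([0.56, 0.475, -0.004], 0.87), ([0.462, 0.289, -0.004], 0.6), ([0.436, 0.435, -0.003], 0.43)]
clip_dish [([0.461, 0.293, 0.006], 0.59)]
memo_holder [([0.621, -0.258, 0.007], 0.83)]
ink_bottle [([0.599, -0.092, -0.002], 0.78), ([0.618, 0.112, 0.0], 0.24)]
```

Request:
servo_tool([
  [0,0,0.001],
  [0,0,0.002],
  [0,0,0.003],
  [0,0,0.0035],
  [0,0,0.0035],
], spin=[0,0,0,0,0], grip=[1,1,1,1,1])

```text
time_s: 23.55
tcp_pos: [0.4621, 0.2912, 0.0391]
ee_rot: [[-0.259, -0.966, 0.001], [-0.966, 0.259, 0.0], [-0.0, -0.001, -1.0]]
wrist_force: [-4.4, -1.7, 12.9]
gripper_width: 0.722
gripper_force: 30.0
```

Request:
servo_tool([
  [0,0,0],
  [0,0,0],
  [0,0,0],
  [0,0,0],
  [0,0,0],
], spin=[0,0,0,0,0], grip=[0,0,0,0,0])

```text
time_s: 23.97
tcp_pos: [0.462, 0.291, 0.0368]
ee_rot: [[-0.259, -0.966, -0.0], [-0.966, 0.259, -0.0], [0.0, 0.0, -1.0]]
wrist_force: [-0.3, 0.0, -0.0]
gripper_width: 0.973
gripper_force: 0.0
```

Request:
servo_tool([
  [0,0,-0.02],
  [0,0,-0.05],
  [0,0,-0.085],
  [0,0,-0.125],
  [0,0,-0.165],
], spin=[0,0,0,0,0], grip=[0,0,0,0,0])

```text
time_s: 24.38
tcp_pos: [0.4616, 0.2905, 0.2032]
ee_rot: [[-0.259, -0.966, -0.001], [-0.966, 0.259, -0.001], [0.002, 0.001, -1.0]]
wrist_force: [1.0, 0.5, -0.5]
gripper_width: 0.997
gripper_force: 0.0
```

Request:
servo_tool([
  [0.008,-0.02,0],
  [0.017,-0.04,0],
  [0.025,-0.06,0],
  [0.034,-0.08,0],
  [0.042,-0.099,0],
], spin=[0,0,0,0,0], grip=[0,0,0,0,0])

```text
time_s: 24.8
tcp_pos: [0.5473, 0.224, 0.2018]
ee_rot: [[-0.259, -0.966, -0.0], [-0.966, 0.259, -0.0], [0.0, 0.0, -1.0]]
wrist_force: [0.3, -0.5, -0.4]
gripper_width: 1.001
gripper_force: 0.0
```

Request:
servo_tool([
  [0.008,-0.02,0],
  [0.017,-0.04,0],
  [0.028,-0.066,0],
  [0.038,-0.09,0],
  [0.042,-0.099,0],
], spin=[0,0,0,0,0], grip=[0,0,0,0,0])

```text
time_s: 25.22
tcp_pos: [0.6333, 0.1565, 0.2011]
ee_rot: [[-0.262, -0.965, -0.0], [-0.965, 0.262, -0.001], [0.001, 0.0, -1.0]]
wrist_force: [0.5, 1.1, 1.0]
gripper_width: 0.999
gripper_force: 0.0
```

Run:
```python
from h import *
from plan import plan
plan([(.619,.11,.13,165),(.619,.11,.049,165)])
c=wrist('w7'); show('stapler','square_pad')
im=rect(c,.054,.53,.71,.0,.22,2800)
cv2.imwrite('pics/r7.png',im)
```

```text
t 25.2 now [0.6333 0.1565 0.2011] psi 164.8 w 0.999 gf 0.0 [0.5 1.1 1. ]
   [0.049, 0.002, 0.071] spin -0.2
 -> (0.619, 0.11, 0.13, 165)
   [0.0, 0.0, 0.081] spin -0.0
 -> (0.619, 0.11, 0.049, 165)
cam at [0.616 0.09  0.339] looks [ 0.07  0.24 -0.97]
stapler [([0.369, 0.138, 0.001], 0.72), ([0.62, 0.11, 0.004], 0.7)]
square_pad []
```

View pics/r7.png

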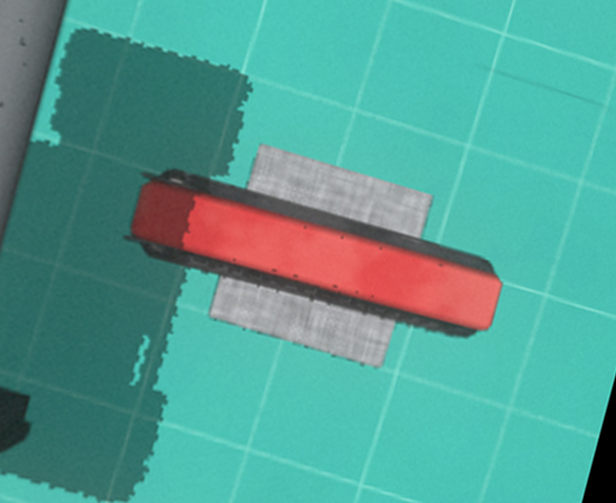

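The wrist view shows the stapler's red top running from (138,210) to (495,305), centred at (0.618, 0.108). The square pad is concentric with it at (0.619, 0.108), yaw −15.4°.

Request:
servo_tool([
  [0.012,0,0.02],
  [0.025,0,0.04],
  [0.037,0,0.06],
  [0.047,0,0.075],
  [0.052,0,0.085],
], spin=[0,0,0,0,0], grip=[0,0,0,0,0])

```text
time_s: 25.78
tcp_pos: [0.6156, 0.1082, 0.1154]
ee_rot: [[-0.259, -0.966, -0.003], [-0.966, 0.259, -0.001], [0.002, 0.003, -1.0]]
wrist_force: [0.3, 0.5, -0.8]
gripper_width: 0.999
gripper_force: 0.0
```

Request:
servo_tool([
  [0,0,0.02],
  [0,0,0.04],
  [0,0,0.055],
  [0,0,0.065],
  [0,0,0.068],
], spin=[0,0,0,0,0], grip=[0,0,0,0,0])

```text
time_s: 26.2
tcp_pos: [0.6168, 0.1089, 0.0476]
ee_rot: [[-0.258, -0.966, -0.002], [-0.966, 0.258, -0.001], [0.001, 0.002, -1.0]]
wrist_force: [-0.4, -0.5, -0.4]
gripper_width: 1.002
gripper_force: 0.0
```

Request:
servo_tool([
  [0,0,0],
  [0,0,0],
  [0,0,0],
  [0,0,0],
  [0,0,0],
], spin=[0,0,0,0,0], grip=[1,1,1,1,1])

```text
time_s: 26.62
tcp_pos: [0.6184, 0.1085, 0.05]
ee_rot: [[-0.259, -0.966, 0.002], [-0.966, 0.259, 0.001], [-0.001, -0.001, -1.0]]
wrist_force: [-0.3, 1.2, 0.5]
gripper_width: 0.705
gripper_force: 0.0
```

Request:
servo_tool([
  [0,0,0],
  [0,0,0],
  [0,0,0],
  [0,0,0],
  [0,0,0],
], spin=[0,0,0,0,0], grip=[1,1,1,1,1])

```text
time_s: 27.03
tcp_pos: [0.6179, 0.1083, 0.049]
ee_rot: [[-0.259, -0.966, -0.0], [-0.966, 0.259, -0.0], [0.0, 0.0, -1.0]]
wrist_force: [0.3, -0.6, 0.0]
gripper_width: 0.323
gripper_force: 0.0
```

Request:
servo_tool([
  [0,0,0],
  [0,0,0],
  [0,0,0],
  [0,0,0],
  [0,0,0],
], spin=[0,0,0,0,0], grip=[1,1,1,1,1])

```text
time_s: 27.45
tcp_pos: [0.6183, 0.1084, 0.0491]
ee_rot: [[-0.259, -0.966, 0.001], [-0.966, 0.259, 0.0], [-0.0, -0.001, -1.0]]
wrist_force: [1.2, 0.0, 0.2]
gripper_width: 0.25
gripper_force: 30.0
```

Run:
```python
from plan import plan
plan([(.6185,.108,.16,165),(.445,-.0612,.16,208.5),(.445,-.0612,.06,208.5)],turn=24)
```

```text
t 27.4 now [0.6183 0.1084 0.0491] psi 165.0 w 0.250 gf 30.0 [1.2 0.  0.2]
   [0.0, -0.0, -0.111] spin -0.0
 -> (0.6185, 0.108, 0.16, 165)
   [0.104, 0.062, -0.0] spin -21.8
   [0.074, 0.096, -0.0] spin -21.8
 -> (0.445, -0.0612, 0.16, 208.5)
   [0.0, 0.0, 0.1] spin -0.0
 -> (0.445, -0.0612, 0.06, 208.5)
```

Request:
servo_tool([
  [0,0,-0.01],
  [0,0,-0.03],
  [0,0,-0.06],
  [0,0,-0.09],
  [0,0,-0.111],
], spin=[0,0,0,0,0], grip=[1,1,1,1,1])

```text
time_s: 27.87
tcp_pos: [0.6179, 0.1084, 0.1628]
ee_rot: [[-0.259, -0.966, 0.001], [-0.966, 0.259, 0.0], [-0.001, -0.001, -1.0]]
wrist_force: [0.7, 1.2, -1.7]
gripper_width: 0.247
gripper_force: 30.0
```

Request:
servo_tool([
  [0.02,0.012,0],
  [0.041,0.024,0],
  [0.062,0.037,0],
  [0.083,0.05,0],
  [0.104,0.062,0],
], spin=[-4,-8,-13,-17,-21.8], grip=[1,1,1,1,1])

```text
time_s: 28.28
tcp_pos: [0.5289, 0.0232, 0.16]
ee_rot: [[0.121, -0.993, -0.002], [-0.993, -0.121, 0.0], [-0.0, 0.002, -1.0]]
wrist_force: [0.4, -0.2, -2.7]
gripper_width: 0.248
gripper_force: 30.0
```

Request:
servo_tool([
  [0.016,0.021,0],
  [0.032,0.042,0],
  [0.048,0.063,0],
  [0.065,0.085,0],
  [0.074,0.096,0],
], spin=[-5,-10,-15,-20,-21.8], grip=[1,1,1,1,1])

```text
time_s: 28.7
tcp_pos: [0.4405, -0.0623, 0.1598]
ee_rot: [[0.48, -0.877, -0.004], [-0.877, -0.48, 0.0], [-0.002, 0.003, -1.0]]
wrist_force: [-0.1, -0.2, -2.8]
gripper_width: 0.251
gripper_force: 30.0
```

Request:
servo_tool([
  [0,0,0.02],
  [0,0,0.045],
  [0,0,0.07],
  [0,0,0.09],
  [0,0,0.1],
], spin=[0,0,0,0,0], grip=[1,1,1,1,1])

```text
time_s: 29.12
tcp_pos: [0.4421, -0.0612, 0.0581]
ee_rot: [[0.477, -0.879, -0.005], [-0.879, -0.477, -0.001], [-0.002, 0.005, -1.0]]
wrist_force: [-0.4, 0.1, -1.9]
gripper_width: 0.247
gripper_force: 30.0
```

Request:
servo_tool([
  [0,0,0.002],
  [0,0,0.004],
  [0,0,0.006],
  [0,0,0.008],
  [0,0,0.008],
], spin=[0,0,0,0,0], grip=[1,1,1,1,1])

```text
time_s: 29.53
tcp_pos: [0.4447, -0.0607, 0.0525]
ee_rot: [[0.478, -0.878, 0.001], [-0.878, -0.478, 0.0], [0.0, -0.001, -1.0]]
wrist_force: [0.8, 0.5, -2.5]
gripper_width: 0.246
gripper_force: 30.0
```

Run:
```python
from h import *
from plan import plan
plan([(.445,-.0612,.049,208.5)])
c=wrist('w8'); show('stapler','long_pad')
im=rect(c,.008,.36,.53,-.17,.04,3000)
cv2.imwrite('pics/r8.png',im)
```

```text
t 29.5 now [ 0.4447 -0.0607  0.0525] psi 208.6 w 0.246 gf 30.0 [ 0.8  0.5 -2.5]
   [0.001, -0.0, 0.004] spin 0.1
 -> (0.445, -0.0612, 0.049, 208.5)
cam at [ 0.478 -0.122  0.19 ] looks [-0.12  0.22 -0.97]
stapler [([0.445, -0.056, 0.009], 0.9)]
long_pad []
```

View pics/r8.png

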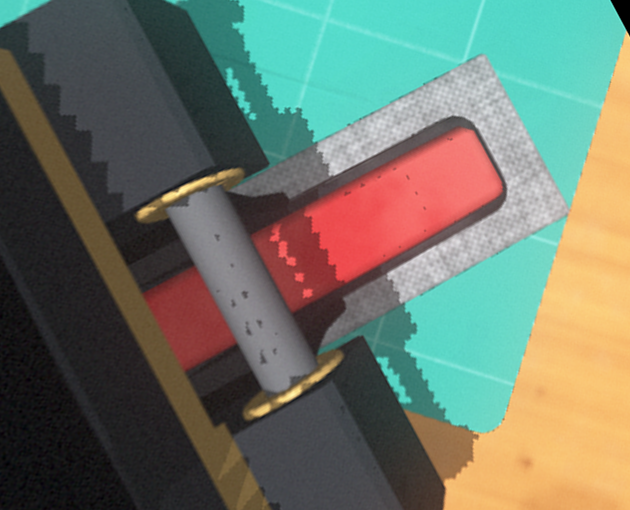

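The stapler lies along the long pad. Its end is about 13 mm inside the pad's end edge near (526,133), with equal side margins.

Request:
servo_tool([
  [0,0,0.001],
  [0,0,0.002],
  [0,0,0.003],
  [0,0,0.0035],
  [0,0,0.0035],
], spin=[0,0,0,0,0], grip=[1,1,1,1,1])

```text
time_s: 30.1
tcp_pos: [0.4447, -0.0608, 0.049]
ee_rot: [[0.479, -0.878, 0.0], [-0.878, -0.479, -0.0], [0.0, -0.0, -1.0]]
wrist_force: [-0.6, 0.1, 2.7]
gripper_width: 0.246
gripper_force: 29.9
```

Request:
servo_tool([
  [0,0,0],
  [0,0,0],
  [0,0,0],
  [0,0,0],
  [0,0,0],
], spin=[0,0,0,0,0], grip=[0,0,0,0,0])

```text
time_s: 30.52
tcp_pos: [0.4445, -0.0609, 0.0485]
ee_rot: [[0.478, -0.878, 0.0], [-0.878, -0.478, -0.0], [0.0, -0.0, -1.0]]
wrist_force: [0.7, 0.1, 0.0]
gripper_width: 0.545
gripper_force: 0.0
```

Request:
servo_tool([
  [0,0,0],
  [0,0,0],
  [0,0,-0.03],
  [0,0,-0.065],
  [0,0,-0.1],
], spin=[0,0,0,0,0], grip=[0,0,0,0,0])

```text
time_s: 30.93
tcp_pos: [0.4437, -0.061, 0.1492]
ee_rot: [[0.478, -0.878, -0.003], [-0.878, -0.478, -0.001], [-0.001, 0.003, -1.0]]
wrist_force: [1.1, 0.4, -0.5]
gripper_width: 0.92
gripper_force: 0.0
```

Run:
```python
from h import *
from plan import plan
capture('top'); show('ink_bottle','stapler','clip_dish',cam='top')
plan([(.5993,-.0927,.14,165),(.5993,-.0927,.036,165),(.5993,-.0927,.16,165),(.619,.108,.16,164.6),(.619,.108,.05,164.6)],turn=24)
```

```text
ink_bottle [([0.6, -0.092, -0.001], 0.7)]
stapler [([0.713, 0.405, 0.002], 0.82), ([0.369, 0.133, -0.002], 0.74), ([0.442, -0.06, 0.008], 0.47)]
clip_dish [([0.46, 0.294, 0.007], 0.83), ([0.655, 0.271, -0.001], 0.65)]
t 31.1 now [ 0.4447 -0.0607  0.1493] psi 208.5 w 0.991 gf 0.0 [ 0.4 -0.3 -1. ]
   [0.051, -0.06, 0.005] spin 21.8
   [0.025, -0.075, 0.005] spin 21.8
 -> (0.5993, -0.0927, 0.14, 165)
   [0.0, 0.0, 0.104] spin -0.0
 -> (0.5993, -0.0927, 0.036, 165)
   [0.0, 0.0, -0.124] spin -0.0
 -> (0.5993, -0.0927, 0.16, 165)
   [-0.099, 0.016, -0.0] spin 0.2
   [-0.099, 0.017, -0.0] spin 0.2
 -> (0.619, 0.108, 0.16, 164.6)
   [0.0, 0.0, 0.11] spin 0.0
 -> (0.619, 0.108, 0.05, 164.6)
```

Request:
servo_tool([
  [0.01,-0.012,0.001],
  [0.02,-0.024,0.002],
  [0.03,-0.036,0.003],
  [0.041,-0.048,0.004],
  [0.051,-0.06,0.005],
], spin=[4.4,8.8,13.2,17.5,21.8], grip=[0,0,0,0,0])

```text
time_s: 31.55
tcp_pos: [0.5211, -0.0772, 0.1414]
ee_rot: [[0.114, -0.993, -0.004], [-0.993, -0.114, -0.0], [-0.0, 0.004, -1.0]]
wrist_force: [-0.4, 0.6, -0.1]
gripper_width: 1.0
gripper_force: 0.0
```

Request:
servo_tool([
  [0.006,-0.018,0.001],
  [0.012,-0.036,0.002],
  [0.018,-0.054,0.003],
  [0.023,-0.069,0.004],
  [0.025,-0.075,0.005],
], spin=[5,10,15,20,21.8], grip=[0,0,0,0,0])

```text
time_s: 31.97
tcp_pos: [0.5998, -0.0934, 0.1358]
ee_rot: [[-0.263, -0.965, -0.003], [-0.965, 0.263, -0.0], [0.001, 0.003, -1.0]]
wrist_force: [-0.3, 0.6, 0.6]
gripper_width: 1.004
gripper_force: 0.0
```

Request:
servo_tool([
  [0,0,0.03],
  [0,0,0.06],
  [0,0,0.085],
  [0,0,0.098],
  [0,0,0.104],
], spin=[0,0,0,0,0], grip=[0,0,0,0,0])

```text
time_s: 32.38
tcp_pos: [0.5957, -0.0932, 0.0296]
ee_rot: [[-0.26, -0.966, -0.009], [-0.966, 0.26, -0.0], [0.003, 0.009, -1.0]]
wrist_force: [-0.2, -0.3, 0.4]
gripper_width: 1.001
gripper_force: 0.0
```

Request:
servo_tool([
  [0,0,0],
  [0,0,0],
  [0,0,0],
  [0,0,0],
  [0,0,0],
], spin=[0,0,0,0,0], grip=[1,1,1,1,1])

```text
time_s: 32.8
tcp_pos: [0.5996, -0.0928, 0.0357]
ee_rot: [[-0.259, -0.966, 0.002], [-0.966, 0.259, 0.0], [-0.001, -0.002, -1.0]]
wrist_force: [0.4, -0.8, 0.8]
gripper_width: 0.709
gripper_force: 0.0
```

Request:
servo_tool([
  [0,0,0],
  [0,0,0],
  [0,0,0],
  [0,0,0],
  [0,0,0],
], spin=[0,0,0,0,0], grip=[1,1,1,1,1])

```text
time_s: 33.22
tcp_pos: [0.5992, -0.0929, 0.0351]
ee_rot: [[-0.259, -0.966, 0.001], [-0.966, 0.259, -0.0], [-0.0, -0.001, -1.0]]
wrist_force: [-0.6, 0.0, 4.5]
gripper_width: 0.54
gripper_force: 30.0
```

Request:
servo_tool([
  [0,0,-0.01],
  [0,0,-0.035],
  [0,0,-0.065],
  [0,0,-0.095],
  [0,0,-0.125],
], spin=[0,0,0,0,0], grip=[1,1,1,1,1])

```text
time_s: 33.63
tcp_pos: [0.5984, -0.0929, 0.1608]
ee_rot: [[-0.259, -0.966, -0.001], [-0.966, 0.259, 0.0], [0.0, 0.001, -1.0]]
wrist_force: [0.7, -0.7, -1.0]
gripper_width: 0.54
gripper_force: 30.0
```

Request:
servo_tool([
  [-0.02,0.003,0],
  [-0.04,0.006,0],
  [-0.06,0.01,0],
  [-0.08,0.013,0],
  [-0.099,0.016,0],
], spin=[0,0,0,0,0.2], grip=[1,1,1,1,1])

```text
time_s: 34.05
tcp_pos: [0.6088, 0.0077, 0.1597]
ee_rot: [[-0.263, -0.965, -0.001], [-0.965, 0.263, 0.0], [-0.0, 0.001, -1.0]]
wrist_force: [0.3, -0.8, -1.6]
gripper_width: 0.542
gripper_force: 30.0
```

Request:
servo_tool([
  [-0.02,0.003,0],
  [-0.042,0.006,0],
  [-0.066,0.01,0],
  [-0.088,0.014,0],
  [-0.099,0.016,0],
], spin=[0,0,0,0,0.2], grip=[1,1,1,1,1])

```text
time_s: 34.47
tcp_pos: [0.6197, 0.1088, 0.1595]
ee_rot: [[-0.264, -0.964, -0.0], [-0.964, 0.264, 0.0], [-0.0, 0.0, -1.0]]
wrist_force: [0.3, 0.3, -0.5]
gripper_width: 0.543
gripper_force: 30.0
```

Request:
servo_tool([
  [0,0,0.025],
  [0,0,0.055],
  [0,0,0.085],
  [0,0,0.102],
  [0,0,0.108],
], spin=[0,0,0,0,0], grip=[1,1,1,1,1])

```text
time_s: 34.88
tcp_pos: [0.6173, 0.1054, 0.0479]
ee_rot: [[-0.267, -0.964, -0.007], [-0.964, 0.267, -0.002], [0.004, 0.006, -1.0]]
wrist_force: [-0.1, 0.5, -2.1]
gripper_width: 0.545
gripper_force: 30.0
```

Request:
servo_tool([
  [0,0,0.002],
  [0,0,0.004],
  [0,0,0.006],
  [0,0,0.008],
  [0,0,0.008],
], spin=[0,0,0,0,0], grip=[1,1,1,1,1])

```text
time_s: 35.3
tcp_pos: [0.6201, 0.1067, 0.0443]
ee_rot: [[-0.266, -0.964, 0.001], [-0.964, 0.266, 0.001], [-0.001, -0.001, -1.0]]
wrist_force: [-0.1, 0.5, -1.3]
gripper_width: 0.542
gripper_force: 30.0
```

Run:
```python
from h import *
from plan import plan
plan([(.619,.108,.040,164.6)])
c=wrist('w9'); show('ink_bottle','square_pad')
im=rect(c,.008,.53,.71,.0,.22,2800)
cv2.imwrite('pics/r9.png',im)
```

```text
t 35.3 now [0.6201 0.1067 0.0443] psi 164.6 w 0.542 gf 30.0 [-0.1  0.5 -1.3]
   [-0.001, 0.001, 0.004] spin -0.0
 -> (0.619, 0.108, 0.04, 164.6)
cam at [0.602 0.04  0.182] looks [ 0.07  0.24 -0.97]
ink_bottle [([0.62, 0.109, 0.014], 0.67)]
square_pad []
```

View pics/r9.png

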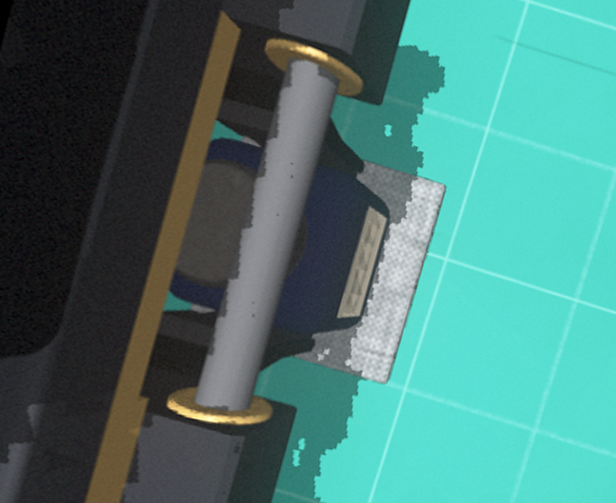

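The bottle's face is parallel to the pad's right edge, (445,185) to (387,382). The gap is about 14 mm, as it should be when centred.

Request:
servo_tool([
  [0,0,0.001],
  [0,0,0.002],
  [0,0,0.003],
  [0,0,0.004],
  [0,0,0.004],
], spin=[0,0,0,0,0], grip=[1,1,1,1,1])

```text
time_s: 35.87
tcp_pos: [0.6196, 0.1065, 0.0392]
ee_rot: [[-0.266, -0.964, -0.001], [-0.964, 0.266, -0.0], [0.0, 0.0, -1.0]]
wrist_force: [0.0, 1.0, -2.0]
gripper_width: 0.546
gripper_force: 30.0
```

Request:
servo_tool([
  [0,0,0],
  [0,0,0],
  [0,0,0],
  [0,0,0],
  [0,0,0],
], spin=[0,0,0,0,0], grip=[0,0,0,0,0])

```text
time_s: 36.28
tcp_pos: [0.6199, 0.1066, 0.0397]
ee_rot: [[-0.266, -0.964, 0.0], [-0.964, 0.266, 0.0], [-0.0, -0.0, -1.0]]
wrist_force: [-0.4, -0.5, 0.4]
gripper_width: 0.837
gripper_force: 0.0
```

Request:
servo_tool([
  [0,0,0],
  [0,0,0],
  [0,0,-0.01],
  [0,0,-0.04],
  [0,0,-0.08],
], spin=[0,0,0,0,0], grip=[0,0,0,0,0])

```text
time_s: 36.7
tcp_pos: [0.6176, 0.1058, 0.1176]
ee_rot: [[-0.266, -0.964, -0.007], [-0.964, 0.267, -0.003], [0.005, 0.006, -1.0]]
wrist_force: [0.6, 0.2, 0.1]
gripper_width: 0.997
gripper_force: 0.0
```

Request:
servo_tool([
  [0.01,0,-0.03],
  [0.02,0,-0.06],
  [0.03,0,-0.09],
  [0.04,0,-0.12],
  [0.05,0,-0.15],
], spin=[0,0,0,0,0], grip=[0,0,0,0,0])

```text
time_s: 37.12
tcp_pos: [0.6059, 0.0578, 0.2722]
ee_rot: [[-0.266, -0.964, 0.001], [-0.964, 0.266, 0.0], [-0.001, -0.001, -1.0]]
wrist_force: [0.3, -0.1, 0.1]
gripper_width: 1.0
gripper_force: 0.0
```

Request:
servo_tool([
  [0.03,0,0],
  [0.06,0,0],
  [0.09,0,0],
  [0.12,0,0],
  [0.14,0,0],
], spin=[0,0,0,0,0], grip=[0,0,0,0,0])

```text
time_s: 37.53
tcp_pos: [0.568, -0.0787, 0.2707]
ee_rot: [[-0.267, -0.964, 0.001], [-0.964, 0.267, -0.0], [-0.0, -0.001, -1.0]]
wrist_force: [0.3, 0.5, 0.3]
gripper_width: 1.002
gripper_force: 0.0
```

Run:
```python
from h import *
from plan import plan
plan([])
for n in('top','side'):
    c=capture(n); print(n); show('clip_dish','round_pad','ink_bottle','square_pad','stapler','long_pad','memo_holder','corner_pad','mouse','eraser',cam=n)
    cv2.imwrite(f'pics/{n}10.png',rect(c,.008) if n=='top' else c['pixels'])
```

```text
t 37.5 now [ 0.568  -0.0787  0.2707] psi 164.5 w 1.002 gf 0.0 [0.3 0.5 0.3]
top
clip_dish [([0.462, 0.294, 0.005], 0.65), ([0.618, 0.113, 0.001], 0.26), ([0.619, -0.255, 0.007], 0.16)]
round_pad [([0.463, 0.291, -0.004], 0.88), ([0.436, 0.433, -0.003], 0.62), ([0.56, 0.47, -0.003], 0.61)]
ink_bottle [([0.619, 0.108, 0.004], 0.71)]
square_pad [([0.62, 0.109, -0.0], 0.73)]
stapler [([0.366, 0.135, 0.002], 0.95), ([0.712, 0.41, 0.0], 0.67)]
long_pad []
memo_holder [([0.623, -0.26, 0.009], 0.72), ([0.652, 0.267, 0.003], 0.5)]
corner_pad [([0.625, -0.264, -0.001], 0.85)]
mouse []
eraser [([0.653, 0.268, -0.0], 0.75)]
side
clip_dish [([0.619, 0.11, 0.001], 0.63), ([0.465, 0.288, 0.009], 0.57), ([0.625, -0.263, 0.001], 0.31)]
round_pad [([0.443, 0.432, 0.003], 0.92), ([0.464, 0.293, -0.003], 0.71), ([0.563, 0.475, -0.001], 0.66)]
ink_bottle [([0.62, 0.108, 0.001], 0.67)]
square_pad [([0.62, 0.11, -0.003], 0.53)]
stapler [([0.714, 0.404, -0.0], 0.89), ([0.443, -0.057, 0.006], 0.7), ([0.362, 0.137, -0.002], 0.53)]
long_pad [([0.448, -0.06, -0.004], 0.48)]
memo_holder [([0.624, -0.264, 0.006], 0.55)]
corner_pad []
mouse [([0.625, -0.262, 0.009], 0.67)]
eraser []
```

View pics/top10.png

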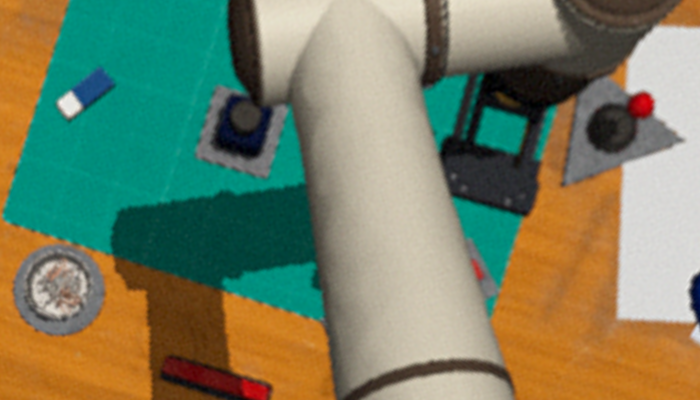

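View pics/side10.png

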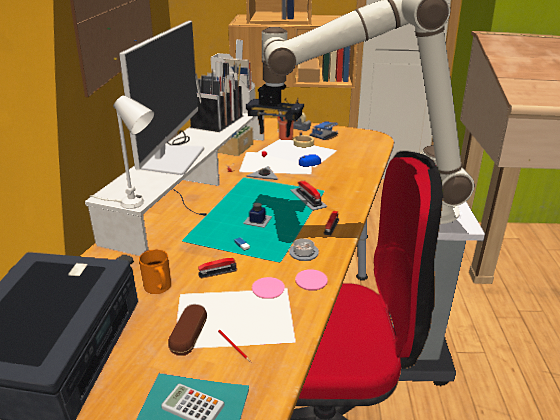

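Everything stands upright and centred on its own pad: dish at (58,288), bottle at (242,128), memo holder at (612,127), and stapler on the long pad at (310,192) in the side view. The eraser and mouse have not moved and the gripper is clear, so I'm handing in.

```bash
python3 -c "
from station import *
print(finish_job())"
```

```text
the job is handed in; nothing more can be done
None
```

I swapped all four things onto their own pads and handed the job in after about 38 s of robot time. The last pictures showed each one upright and within a few millimetres of its pad's middle, with the mouse and eraser not moved; the hand-in gave no verdict.

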